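# Free the top cup from an interlocked nest

## Task

Three identical stepped parts cups stand nested in the fork stand, and each is caught inside the one below by two hidden lugs. Take the top cup alone: under a slight upward pull turn it counter-clockwise (seen from above) until you feel the catch let go, lift it out without pulling the next cup up with it, and stand it upright in the shallow round dish. The other two cups stay fully down in the stand, and the spool and the mug behind stay where they are.

Things in the scene. Friction and masses are not known exactly. Their poses are not given: they have to be found in the camera images.
- cup_top_mid (a point): TOP grey parts cup of the nest, the one to take: 62 mm high, about 0.12 kg (+-30%). Point on its axis half-way up (31 mm below the rim); z up along the axis. Upper 30 mm: round collar, 58 mm outside diameter, wall 3.5 mm, open at the top, 26 mm deep. Lower 32 mm: solid round spigot, 40 mm in diameter, with a 3 mm thick flange, 49 mm across, at the foot
- cup_top_rim (a point): centre of the top cup's mouth, level with its rim. Two flat ears stick out at the rim along the cup's +x and -x, to 41.5 mm from the axis, 13 mm wide, 5 mm thick: grip the collar across its diameter along the cup's y, fingertips at most 24 mm below the rim to stay above the fork rods. The collar and 6 mm of spigot stand free above the next cup's rim
- cup_top_foot (a point): centre of the top cup's foot. Its flange (30 degree gaps at the cup's +y and -y) is caught, after 1 mm of free rise, under two lugs in the next cup. The gaps meet the lugs after a counter-clockwise turn of 0.3 to 1.3 rad, which cannot be seen; the window is about +-0.1 rad. There the next cup drops off by itself (pull falls by 2 to 3 N); turning on meets a stop. Clear of the lugs 8 mm up
- cup_mid_mid (a point): the second cup, identical, 36 mm lower on the same axis; point on its axis half-way up. Its ears lie between the fork rods, so it cannot turn (about 10 degrees of play), but only its weight (0.12 kg +-30%) and that of the lowest cup, caught in it alike with 1 mm of play, hold it down. Raised 2 or 3 mm it drops back when let go; more than 10 mm is too much
- cup_low_mid (a point): the lowest cup, identical, another 36 mm lower, its spigot loose in the socket ring of the stand (foot 8 mm above the worktop), ears between the fork rods. Point on its axis half-way up
- stand: fixed dispenser stand: aluminium base plate 104 x 76 x 8 mm, socket ring in the middle, two pairs of upright steel rods (7 mm thick, tops 110 mm above the worktop, i.e. 4 mm above the second cup's rim; 36 mm to the +x and -x side of the axis, 23 mm between centres). Origin in the middle of its underside on the worktop, z up
- dish_floor (a point): fixed shallow round steel dish, 100 mm across outside, about 93 mm inside, rim 11 mm high; the point is the centre of its inner floor, 4 mm above the worktop, z up
- spool: solder spool, 63 mm across, 70 mm high, standing behind the work; a bystander. Origin in the middle of its underside
- mug: mug, 68 mm across, 68 mm high, standing behind the work; a bystander. Origin in the middle of its underside
There are look-alikes about, which are no part of the job. What is shaped like the part that bears cup_top_mid but blue or pink is not meant.

How it is judged (in metres and radians):
On the way:
1. the top cup is clear of the cup below, which is still down in the nest (z of cup_top_mid in the frame of cup_mid_mid above 0.066 m and distance of cup_mid_mid from where it was at the start of the episode below 0.006 m), for 0.1 s.
At the end, for the whole second after the job is handed in: The top cup stands upright (within 0.08 rad) and at rest on the floor of the dish, wholly inside its rim (axis within 26 mm of the dish centre); the second and the lowest cup are within 5 mm of where they started, fully down in the stand (horizontal distance between cup_top_mid and dish_floor below 0.026 m and z of cup_top_mid in the frame of dish_floor between 0.027 and 0.035 m and angle between cup_top_mid's own z axis and vertical below 0.08 rad and linear speed of cup_top below 0.02 m/s and distance of each of cup_mid_mid, cup_low_mid from where it was at the start of the episode below 0.005 m); the robot touches nothing.
It fails at once if the second cup is pulled up or shifted by more than 10 mm (distance of cup_mid_mid from where it was at the start of the episode above 0.01 m).
It fails at once if the lowest cup is pulled up or shifted by more than 10 mm (distance of cup_low_mid from where it was at the start of the episode above 0.01 m).
It fails at once if the spool is moved by more than 20 mm (distance of spool from where it was at the start of the episode above 0.02 m).
It fails at once if the mug is moved by more than 20 mm (distance of mug from where it was at the start of the episode above 0.02 m).
It also fails if it takes over 51 s, if anything falls off the work surface, if the arm or the gripper's body presses on something with over 40 N, if the wrist force passes 120 N, or if a joint passes its speed limit or range.

## Robot

A 6-joint arm with a two-finger parallel gripper is mounted at the origin on a cart in front of the work surface, level with it; the furniture and walls round the work are solid. World frame = base frame: x ahead of the robot, y to its left, z up, the work surface at z = 0. Lengths are in mm, angles in degrees, forces in N, time in s.
With the tool pointing down it reaches from about 350 to 850 mm from the base axis. Payload 8.1 kg.
Tool frame: the origin (TCP) lies midway between the tips of the shut fingers; the grasp point (between the pads) lies 19 mm behind it; x points along the fingers, y is the direction in which the jaws open and shut, and the axes are right-handed (so a half turn about x gives the same grasp; the last joint's range is limited). The gripper opens to 85 mm and grips with 20 to 120 N. Pads are 22 mm wide; open, the fingers measure 114 mm over their backs; the gripper's body (76 mm by 85 mm) begins 54 mm behind the grasp point. The pads swing forward as they close: fully open they stand 13 mm farther back than shut.
Start: joints at [61.914, 7.471, 85.268, -0, 87.261, -4.893], TCP at [236.28, 551.522, 231.292] pointing down, gripper open.
Joint ranges: [-169.43, 169.43], [-51.17, 129.36], [1.28, 143.12], [-76.62, 256.62], [0, 156.53], [-152.29, 152.29]. Speed limits (degrees/s): [136.94, 136.94, 159.86, 180, 180, 180].

## Interface

Orientations are given as [roll, pitch, yaw] about the fixed x, y, z axes, in that order (R = Rz(yaw) Ry(pitch) Rx(roll)).
In Python, from bench import r gives the robot as it stands.
- The arm moves only by the tool move_arm, never from a script. Its argument "deltas" is a list of rows, each a list of 2 entries, a list of its own where there are three numbers: the shift along the tool's x, y, z in mm, then the turn about the tool's x in degrees. A call has 1 to 12 rows; each row is the pose to reach, as a shift and turn from the pose measured when the call began, along the tool's axes at that moment; what a row does not reach only later rows make up. A row lasts 1/8 s, in which the tool goes at most 62.5 mm and 10.7 degrees, less where a joint would pass 70% of its speed; a pose out of reach is approached as far as the arm can. A call with a gripper value outside its range is refused whole. "jaw" is the opening, from -1 (shut) to 1 (fully open), set as the call begins (left out, the last holds). The fingers move at their own pace and stop on an object; "squeeze" is the grip in N (left out, the last holds). Time passes only in rows, so rows that repeat a pose let the fingers close. It gives the time, the measured TCP pose, the force and the opening at its end, in the units of the state.
- r.sense(): the state, without advancing time (a new reading comes with each control period).
- r.snapshot(name): name is "scene" or "top" or "wrist"; returns (picture, depth): 400x640x3 uint8, red, green, blue; 400x640 float32, mm along the optical axis (not along the pixel's ray), 0 where there is no reading.
- r.get_calibration(name): a dict with "fovy" (degrees; the focal length in pixels is half the picture's height over the tangent of half this angle, whatever the lens; pixels are square), "cx", "cy" (the principal point, pixels), "k1" (the pictures are not rectified: a ray, as slopes to the right and down, at radius r is drawn at 1 + k1 r^2 times it, then the intrinsics apply), "position" and "attitude" of the camera in the world; the wrist camera has in their place "tool_from_camera" (4x4, takes a point from camera to tool coordinates, whose origin is the TCP and whose axes are the tool frame's). Camera axes: x right, y down, z forward; pixel columns grow to the right and rows downward; lengths in mm; the calibration is good to about 2 mm. A picture is of the moment at which its call begins: read the wrist's pose just before it. get_calibration takes no time and is no camera call.
- r.hand_in(): hands the job in, once; it reports no verdict.
The state is a dict: "time": time; "joint_pos": joint angles; "qd": joint speeds; "joint_efforts": joint torques, N m; "tool_pos": TCP position; "tcp_rot": TCP orientation; "ft_force": force on the tool from outside, world axes, zero at the start; "wrist_torque": the same for the moment, N m; "finger_gap": finger opening in mm.
Only numpy, scipy, OpenCV 4.12 (cv2) and the standard library are available. Lean on these libraries where they do the work, as an engineer would, in place of code of your own. Each camera call takes 0.05 s, during which the arm holds its last target. There are 200 camera calls.

## Working session

There is one attempt and no reset: what is moved stays moved. The work goes in short steps, Python scripts to look and compute and a tool call to move; the robot and the scene stay as the last step left them, time stands still between calls to the robot, and variables do not carry over. Pictures are saved under pics/ and viewed, about 8 in all and at most 12, crops included, and the job is handed in when it is done.

Besides the shell and the picture viewer there is one more tool, called after "Emit:" as a command line: name --argument value ..., lists and objects as JSON in quotes. move_arm: Moves the arm, as the interface text tells. Its arguments: {"type":"object","properties":{"deltas":{"type":"array","items":{"type":"array"}},"jaw":{"type":"number"},"squeeze":{"type":"number"}},"required":["deltas"]}

```bash
ls; mkdir -p pics; cat > h.py <<'E'
import numpy as np, cv2
from bench import r
from scipy.spatial.transform import Rotation as Ro
def cam(n):
    c=r.get_calibration(n); f=200/np.tan(np.radians(c['fovy'])/2); return c,f
def pts(n,depth,s=None):
    c,f=cam(n); h,w=depth.shape
    K=np.array([[f,0,c['cx']],[0,f,c['cy']],[0,0,1]])
    u,v=np.meshgrid(np.arange(w),np.arange(h))
    X=(u-c['cx'])/f; Y=(v-c['cy'])/f; x,y=X.copy(),Y.copy()
    for _ in range(10):
        k=1+c['k1']*(x*x+y*y); x,y=X/k,Y/k
    P=np.stack([x*depth,y*depth,depth],-1)
    if n=='wrist':
        T=np.array(c['tool_from_camera']); P=P@T[:3,:3].T+T[:3,3]
        R=Ro.from_euler('xyz',s['tcp_rot'],degrees=True).as_matrix(); return P@R.T+np.array(s['tool_pos'])
    a=np.array(c['attitude']); R=a if a.shape==(3,3) else Ro.from_euler('xyz',a,degrees=True).as_matrix()
    return P@R.T+np.array(c['position'])
E
python3 - <<'E'
from h import *
s=r.sense();print(s)
for n in ('scene','top','wrist'):
    p,d=r.snapshot(n);cv2.imwrite(f'pics/{n}0.png',p[...,::-1]);np.save(f'pics/{n}0.npy',d);print(n,r.get_calibration(n))
E
```

```text
pics
{'time': 0.0, 'joint_pos': array([ 6.19137513e+01,  7.51403666e+00,  8.53306021e+01, -1.42862221e-03,
        8.72609274e+01, -4.89402712e+00]), 'qd': array([-0.06024337, -0.04593476, -0.02766937, -0.01973422, -0.08998662,
        0.0472592 ]), 'joint_efforts': array([-2.47717173e-03, -5.69383121e+01, -5.00563788e+01, -5.05145272e-04,
        1.44524756e-02,  2.69392572e-06]), 'tool_pos': array([236.02542663, 551.02352497, 230.24291879]), 'tcp_rot': array([ -94.1196482 ,   89.89442417, -117.31180022]), 'ft_force': array([-1.49613067,  0.01821423, -0.7543152 ]), 'wrist_torque': array([0.00037644, 0.0124049 , 0.0114192 ]), 'finger_gap': 85.26133481433662}
scene {'fovy': 43.47505809344308, 'cx': 325.32240971815895, 'cy': 204.08654472084305, 'k1': 0.020761249246586073, 'position': array([ -19.27918257, -637.35991912,  813.86115459]), 'attitude': array([-124.88747019,   -1.0647483 ,  -33.69021578])}
top {'fovy': 47.59769493055902, 'cx': 326.05881136240424, 'cy': 199.23848387608643, 'k1': -0.05671112697227945, 'position': array([ 420.8361548 ,  180.23117094, 1159.52263603]), 'attitude': array([-172.11343036,    0.39479145,  -88.85587767])}
wrist {'fovy': 66.13308160017436, 'cx': 318.33525999765914, 'cy': 200.7822512131495, 'k1': 0.020241529768532118, 'tool_from_camera': array([[ 6.29196489e-05, -3.22391479e-01,  9.46606428e-01,
        -1.41512640e+02],
       [ 9.99999494e-01,  9.70650470e-04,  2.64111690e-04,
         3.31696036e-01],
       [-1.00397133e-03,  9.46605933e-01,  3.22391377e-01,
        -8.23232520e+01],
       [ 0.00000000e+00,  0.00000000e+00,  0.00000000e+00,
         1.00000000e+00]])}
```

View pics/scene0.png

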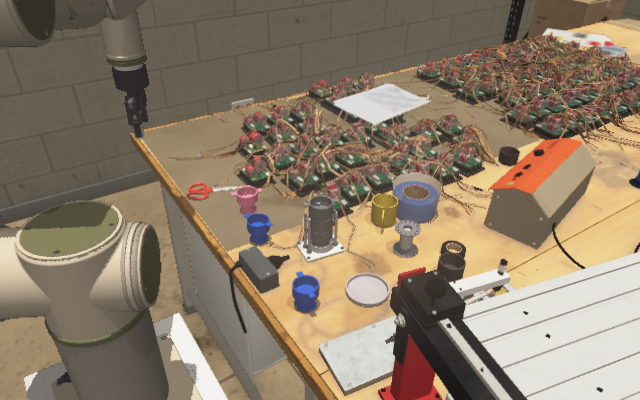

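View pics/top0.png

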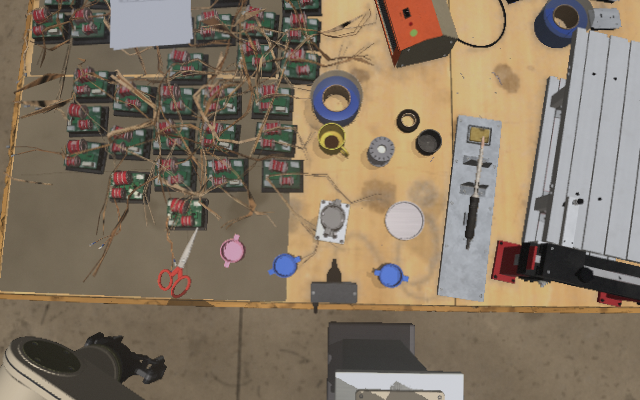

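Scene picture: the grey nest stands in the fork stand at (321,222), and at (333,217) in the top picture. The dish is at (367,290) in scene and (405,221) in top. In the top picture the spool is at (381,151) and the mug at (332,140). The things that could be mistaken for the cup are the blue cups at top (286,265) and (390,275), the pink cup at (232,249), and the dark cups or rings at (428,141) and (408,121). I choose the grey nest in the stand, and check it with one crop plus depth.

```bash
python3 - <<'E'
from h import *
a=cv2.imread('pics/scene0.png')[180:275,270:370];b=cv2.imread('pics/top0.png')[190:245,300:360]
cv2.imwrite('pics/crop1.png',np.hstack([cv2.resize(a,(400,380),interpolation=2),cv2.resize(b,(400,380),interpolation=2)]))
for n in('top','scene'):
    P=pts(n,np.load(f'pics/{n}0.npy'))
    if n=='top': boxes={'nest':(190,245,305,362),'dish':(195,245,380,430)}
    else: boxes={'nest':(180,265,285,350),'dish':(265,312,338,395)}
    for k,(v0,v1,u0,u1) in boxes.items():
        Q=P[v0:v1,u0:u1].reshape(-1,3)
        if k=='nest':
            q=Q[(Q[:,2]>108)&(Q[:,2]<160)]; t=np.percentile(q[:,2],[5,50,95,99]);print(n,k,len(q),t)
            q=Q[(Q[:,2]>t[3]-7)&(Q[:,2]<160)]
            c=cv2.minAreaRect(q[:,:2].astype(np.float32));print(c)
            w=q[:,:2]-np.array(c[0]);rr=np.hypot(*w.T);e=w[rr>33];print('ears',np.degrees(.5*np.angle(np.mean(np.exp(2j*np.arctan2(e[:,1],e[:,0]))))),len(e))
            b=Q[(Q[:,2]>3)&(Q[:,2]<14)];print('base',cv2.minAreaRect(b[:,:2].astype(np.float32)))
        else:
            q=Q[(Q[:,2]>6.5)&(Q[:,2]<18)];print(n,k,len(q),cv2.minEnclosingCircle(q[:,:2].astype(np.float32)))
E
```

```text
top nest 600 [112.45211227 117.31240443 143.07859714 144.11348901]
((523.1536865234375, 174.1117401123047), (71.40213012695312, 57.01447677612305), 17.823816299438477)
ears -18.02915449408438 44
base ((535.9403076171875, 172.28509521484375), (139.24267578125, 142.40939331054688), 0.6235145926475525)
top dish 266 ((530.21875, -8.087623596191406), 50.4401741027832)
scene nest 563 [112.85353373 128.90271553 141.19225449 142.9091101 ]
((519.7722778320312, 170.21066284179688), (67.88654327392578, 60.68438720703125), 22.74823760986328)
ears -18.731335029381693 37
base ((589.7962036132812, 283.27935791015625), (373.2917785644531, 181.58993530273438), 60.067596435546875)
scene dish 241 ((540.5526123046875, -2.064512252807617), 68.09964752197266)
```

View pics/crop1.png

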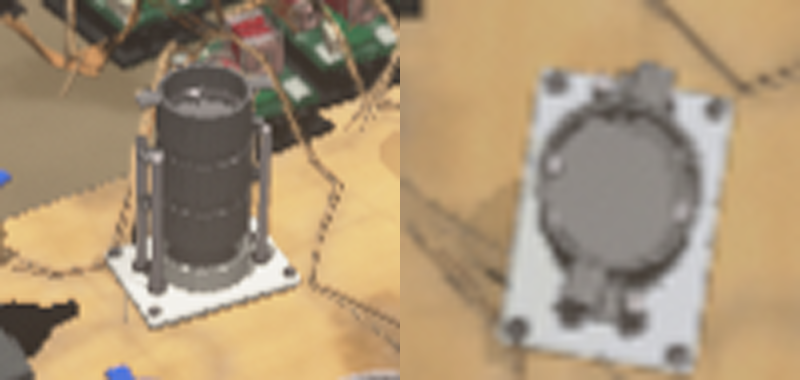

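The crop confirms it: the grey nest of three, with the top cup's ears at the rim, along about -17° in world. The stand's base lies at about -8°. Now I plan the approach in tool axes.

```bash
cat >> h.py <<'E'
def plan(target,ydeg=None):
    s=r.sense();R=Ro.from_euler('xyz',s['tcp_rot'],degrees=True).as_matrix()
    print('pos',s['tool_pos'].round(1),'down',R[:,0].round(3),'ydeg',np.degrees(np.arctan2(R[1,1],R[0,1])).round(1),'J',s['joint_pos'].round(1),'gap',round(s['finger_gap'],1),'t',s['time'],'F',s['ft_force'].round(1))
    print('shift',(R.T@(np.array(target)-s['tool_pos'])).round(1))
E
python3 - <<'E'
from h import *
plan([523,174,230])
E
```

```text
pos [236.1 551.1 230.5] down [-0.001 -0.001 -1.   ] ydeg 66.8 J [61.9  7.5 85.3  0.  87.3 -4.9] gap 85.3 t 0.15 F [ 0.4  0.2 -0.8]
shift [   0.7 -233.6  412.3]
```

Emit:
move_arm --deltas '[[[0,-17,30],0],[[0,-44,78],-2],[[0,-73,128],-4],[[0,-102,180],-6],[[0,-131,232],-6],[[0,-160,284],-6],[[0,-190,336],-6],[[0,-215,380],-6],[[0,-233,412],-6],[[0,-233,412],-6],[[0,-233,412],-6]]' --jaw 1 --squeeze 40

```text
time: 1.52
tool_pos: [522.6, 174.9, 230.4]
tcp_rot: [-128.7, 89.9, -146.0]
ft_force: [-0.3, 0.3, -0.3]
finger_gap: 85.1
```

```bash
python3 - <<'E'
from h import *
plan([523,174,230]);s=r.sense()
p,d=r.snapshot('wrist');cv2.imwrite('pics/w1.png',p[...,::-1])
P=pts('wrist',d,s);m=(P[...,2]>120)&(P[...,2]<155)&(np.hypot(P[...,0]-523,P[...,1]-174)<70)
Q=P[m];print(len(Q),np.percentile(Q[:,2],[5,50,95,99]))
q=Q[Q[:,2]>np.percentile(Q[:,2],99)-6];np.save('q.npy',q)
c=np.array([523,174.])
for _ in range(8):
    w=q[:,:2]-c;rr=np.hypot(*w.T);g=q[(rr<31.5)&(rr>23)]
    A=np.c_[2*g[:,:2],np.ones(len(g))];x=np.linalg.lstsq(A,(g[:,:2]**2).sum(1),rcond=None)[0];c=x[:2]
print('circle',c,np.sqrt(x[2]+c@c),len(g))
w=q[:,:2]-c;rr=np.hypot(*w.T);e=w[(rr>33)&(rr<44)];print('ears',len(e),np.degrees(.5*np.angle(np.mean(np.exp(2j*np.arctan2(e[:,1],e[:,0]))))),rr.max())
for sg in(1,-1):
    k=e[e[:,0]*sg>0];print(k.mean(0) if len(k) else None,len(k))
E
```

```text
pos [522.6 174.9 230.4] down [-0.002 -0.001 -1.   ] ydeg 72.8 J [ 13.2   0.   93.1  -0.   86.9 -59.6] gap 85.1 t 1.525 F [-0.3  0.3 -0.3]
shift [ 0.4 -0.8  0.6]
2375 [122.42734828 139.78694892 141.54612435 142.0613267 ]
circle [521.78517655 174.36766098] 27.154437421089643 1152
ears 344 -18.14434054662795 42.65161109632404
[ 35.34469575 -11.39245977] 153
[-35.13006202  11.64288086] 191
```

View pics/w1.png

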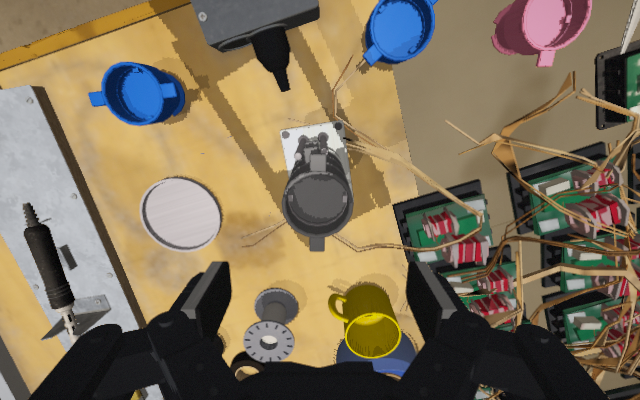

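The wrist picture shows the top cup centred at about (317,200) with ears at (317,160) and (317,243). The dish is at (181,213), the spool at (268,330) and the mug at (370,325). The jaw axis lines up across the ears, so I descend and grip.

Emit:
move_arm --deltas '[[[20,-0.5,-0.5],1],[[50,-0.7,-0.6],1],[[80,-0.7,-0.6],1],[[105,-0.7,-0.6],1],[[116,-0.7,-0.6],1],[[116,-0.7,-0.6],1],[[116,-0.7,-0.6],1]]'

```text
time: 2.45
tool_pos: [522.1, 175.1, 115.6]
tcp_rot: [-50.3, 90.0, -68.5]
ft_force: [0.4, -0.1, -0.3]
finger_gap: 85.2
```

Emit:
move_arm --deltas '[[[0,0,0],0],[[0,0,0],0],[[0,0,0],0],[[0,0,0],0],[[0,0,0],0],[[0,0,0],0]]' --jaw -1 --squeeze 40

```text
time: 3.2
tool_pos: [523.1, 175.1, 117.1]
tcp_rot: [10.5, 89.8, -7.7]
ft_force: [0.1, -0.8, 5.9]
finger_gap: 57.3
```

```bash
python3 - <<'E'
from h import *
plan([522,174,114]);s=r.sense();print(s['wrist_torque'],s['finger_gap'])
E
```

```text
pos [523.1 175.1 117.1] down [ 0.003 -0.    -1.   ] ydeg 71.8 J [ 1.320e+01  4.700e+00  1.004e+02 -1.000e-01  7.470e+01 -5.860e+01] gap 57.3 t 3.2 F [ 0.1 -0.8  5.9]
shift [ 3.1 -1.4 -0.7]
[-0.20792743  0.19460474  0.01005827] 57.263696610000416
```

Emit:
move_arm --deltas '[[[-0.5,0,0],0],[[-1,0,0],0],[[-1,0,0],0],[[-1,0,0],0]]'

```text
time: 3.7
tool_pos: [523.0, 175.1, 117.8]
tcp_rot: [6.5, 89.9, -11.6]
ft_force: [-0.3, -0.3, -1.2]
finger_gap: 57.6
```

Emit:
move_arm --deltas '[[[-0.5,0,0],0],[[-1,0,0],0],[[-1,0,0],0],[[-1,0,0],0]]'

```text
time: 4.2
tool_pos: [522.9, 175.1, 118.8]
tcp_rot: [5.4, 89.9, -12.7]
ft_force: [0.2, -0.3, -2.5]
finger_gap: 57.0
```

Emit:
move_arm --deltas '[[[-0.5,0,0],0],[[-1,0,0],0],[[-1,0,0],0],[[-1,0,0],0]]'

```text
time: 4.7
tool_pos: [522.8, 175.1, 119.7]
tcp_rot: [3.8, 89.9, -14.3]
ft_force: [-0.7, 0.8, -2.9]
finger_gap: 57.4
```

Emit:
move_arm --deltas '[[[0,0,0],-2],[[0,0,0],-4],[[0,0,0],-4]]'

```text
time: 5.08
tool_pos: [522.8, 175.1, 119.6]
tcp_rot: [-1.4, 89.9, -15.5]
ft_force: [-1.1, -0.2, -2.7]
finger_gap: 57.1
```

```bash
python3 - <<'E'
from h import *
plan([522,174,119]);print(r.sense()['wrist_torque'])
E
```

```text
pos [522.8 175.1 119.6] down [ 0.002 -0.001 -1.   ] ydeg 75.9 J [ 1.320e+01  4.600e+00  1.003e+02 -1.000e-01  7.500e+01 -6.270e+01] gap 57.1 t 5.075 F [-1.1 -0.2 -2.7]
shift [ 0.6 -1.3 -0.5]
[-0.03096563 -0.02517259  0.03842961]
```

Emit:
move_arm --deltas '[[[-0.5,0,0],-2],[[-0.8,0,0],-4],[[-0.8,0,0],-4]]'

```text
time: 5.45
tool_pos: [522.8, 175.1, 120.5]
tcp_rot: [-4.6, 89.9, -14.7]
ft_force: [-0.5, 0.7, -3.7]
finger_gap: 57.0
```

Emit:
move_arm --deltas '[[[0,0,0],-2],[[0,0,0],-4],[[0,0,0],-4]]'

```text
time: 5.82
tool_pos: [522.8, 175.1, 120.5]
tcp_rot: [-7.6, 89.9, -13.6]
ft_force: [0.5, 0.3, -3.7]
finger_gap: 56.8
```

Emit:
move_arm --deltas '[[[0,0,0],-2],[[0,0,0],-4],[[0,0,0],-4]]'

```text
time: 6.2
tool_pos: [522.9, 175.1, 120.6]
tcp_rot: [-11.7, 89.9, -13.6]
ft_force: [1.4, -0.6, -4.1]
finger_gap: 57.1
```

```bash
python3 - <<'E'
from h import *
plan([522,174,119]);print(r.sense()['wrist_torque'])
E
```

```text
pos [522.9 175.1 120.6] down [ 0.002 -0.    -1.   ] ydeg 88.0 J [ 1.320e+01  4.500e+00  1.003e+02 -1.000e-01  7.510e+01 -7.480e+01] gap 57.1 t 6.2 F [ 1.4 -0.6 -4.1]
shift [ 1.6 -1.1 -0.8]
[0.02672289 0.00901957 0.06427983]
```

Emit:
move_arm --deltas '[[[0,0,0],-2],[[0,0,0],-4],[[0,0,0],-4]]'

```text
time: 6.58
tool_pos: [522.9, 175.1, 120.5]
tcp_rot: [-16.0, 89.9, -13.9]
ft_force: [-0.3, 0.1, -4.2]
finger_gap: 57.1
```

Emit:
move_arm --deltas '[[[0,0,0],-2],[[0,0,0],-4],[[0,0,0],-4]]'

```text
time: 6.95
tool_pos: [522.9, 175.1, 120.6]
tcp_rot: [-21.0, 89.9, -14.9]
ft_force: [0.1, 0.7, -3.9]
finger_gap: 57.1
```

Emit:
move_arm --deltas '[[[0,0,0],-2],[[0,0,0],-4],[[0,0,0],-4]]'

```text
time: 7.32
tool_pos: [522.9, 175.1, 120.6]
tcp_rot: [-24.5, 89.9, -14.4]
ft_force: [0.5, -0.5, -3.5]
finger_gap: 57.1
```

```bash
python3 - <<'E'
from h import *
plan([522,174,119]);print(r.sense()['wrist_torque'])
E
```

```text
pos [522.9 175.1 120.6] down [ 0.002 -0.001 -1.   ] ydeg 100.2 J [ 1.320e+01  4.500e+00  1.003e+02 -1.000e-01  7.510e+01 -8.690e+01] gap 57.1 t 7.325 F [ 0.5 -0.5 -3.5]
shift [ 1.6 -0.9 -1.1]
[-0.04061098 -0.01830739 -0.05370936]
```

Emit:
move_arm --deltas '[[[0,0,0],-2],[[0,0,0],-4],[[0,0,0],-4]]'

```text
time: 7.7
tool_pos: [522.9, 175.1, 120.6]
tcp_rot: [-29.8, 89.9, -15.6]
ft_force: [-0.1, 0.9, -3.7]
finger_gap: 57.1
```

Emit:
move_arm --deltas '[[[0,0,0],-2],[[0,0,0],-4],[[0,0,0],-4]]'

```text
time: 8.07
tool_pos: [522.9, 175.1, 120.6]
tcp_rot: [-31.9, 89.9, -13.7]
ft_force: [1.0, 0.6, -2.9]
finger_gap: 57.2
```

Emit:
move_arm --deltas '[[[0,0,0],-2],[[0,0,0],-4],[[0,0,0],-4]]'

```text
time: 8.45
tool_pos: [523.0, 175.1, 120.8]
tcp_rot: [-34.0, 89.9, -11.7]
ft_force: [-0.6, -0.6, -1.8]
finger_gap: 57.3
```

```bash
python3 - <<'E'
from h import *
plan([522,174,119]);print(r.sense()['wrist_torque'])
E
```

```text
pos [523.  175.1 120.8] down [ 0.002 -0.    -1.   ] ydeg 112.3 J [ 1.320e+01  4.500e+00  1.003e+02 -1.000e-01  7.510e+01 -9.910e+01] gap 57.3 t 8.45 F [-0.6 -0.6 -1.8]
shift [ 1.8 -0.6 -1.4]
[-0.037224    0.14757914 -0.00922427]
```

The pull fell from 3.7 to 1.8 N. I hold still to confirm the release.

Emit:
move_arm --deltas '[[[0,0,0],0],[[0,0,0],0]]'

```text
time: 8.7
tool_pos: [523.1, 175.1, 120.9]
tcp_rot: [-33.1, 89.9, -10.8]
ft_force: [-0.9, -1.1, -0.9]
finger_gap: 57.3
```

Emit:
move_arm --deltas '[[[0,0,0],-2],[[0,0,0],-2]]'

```text
time: 8.95
tool_pos: [523.1, 175.1, 120.9]
tcp_rot: [-35.4, 89.9, -11.1]
ft_force: [-0.4, -0.5, -2.3]
finger_gap: 57.0
```

```bash
python3 - <<'E'
from h import *
plan([522,174,119]);print(r.sense()['wrist_torque'])
E
```

```text
pos [523.1 175.1 120.9] down [ 0.003 -0.    -1.   ] ydeg 114.3 J [ 1.320e+01  4.500e+00  1.002e+02 -1.000e-01  7.510e+01 -1.011e+02] gap 57.0 t 8.95 F [-0.4 -0.5 -2.3]
shift [ 1.9 -0.6 -1.4]
[-0.04067337  0.11033455  0.00928774]
```

Released. Lifting slowly while checking the force.

Emit:
move_arm --deltas '[[[-1,0,0],-1],[[-2,0,0],-1],[[-2,0,0],-1]]'

```text
time: 9.32
tool_pos: [523.1, 175.1, 123.1]
tcp_rot: [-34.1, 89.8, -8.7]
ft_force: [-0.3, 0.2, -1.3]
finger_gap: 57.2
```

Emit:
move_arm --deltas '[[[0,0,0],0],[[0,0,0],0]]'

```text
time: 9.57
tool_pos: [523.2, 175.1, 123.1]
tcp_rot: [-34.2, 89.8, -8.9]
ft_force: [-0.1, -0.2, -1.5]
finger_gap: 57.0
```

```bash
python3 - <<'E'
from h import *
plan([522,174,119])
p,d=r.snapshot('scene');cv2.imwrite('pics/c2.png',cv2.resize(p[180:275,270:370,::-1],(400,380),interpolation=2))
plan([522,174,119])
E
```

```text
pos [523.2 175.1 123.1] down [ 0.003 -0.    -1.   ] ydeg 115.3 J [ 1.320e+01  4.400e+00  1.001e+02 -1.000e-01  7.530e+01 -1.021e+02] gap 57.0 t 9.575 F [-0.1 -0.2 -1.5]
shift [ 4.1 -0.5 -1.6]
pos [523.2 175.1 123.1] down [ 0.003 -0.    -1.   ] ydeg 115.3 J [ 1.320e+01  4.400e+00  1.001e+02 -1.000e-01  7.530e+01 -1.021e+02] gap 57.5 t 9.625 F [-0.3 -0.1 -1.7]
shift [ 4.1 -0.5 -1.5]
```

View pics/c2.png

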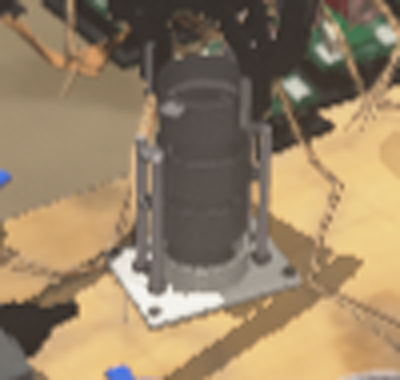

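The crop shows the fingers on the collar (crop about (200,100)) and the lower two cups still down in the fork (about (205,185) and (205,235)). The force of about 1.5 N is one cup's weight. I keep lifting.

Emit:
move_arm --deltas '[[[-1,0,0],0],[[-2.5,0,0],0],[[-2.5,0,0],0]]'

```text
time: 10.0
tool_pos: [523.3, 175.1, 125.8]
tcp_rot: [-32.8, 89.8, -7.5]
ft_force: [-0.3, 0.3, -2.8]
finger_gap: 57.0
```

Emit:
move_arm --deltas '[[[-1,0,0],0],[[-2.5,0,0],0],[[-2.5,0,0],0]]'

```text
time: 10.38
tool_pos: [523.4, 175.2, 128.5]
tcp_rot: [-30.5, 89.8, -5.2]
ft_force: [-0.2, 0.5, -1.4]
finger_gap: 57.1
```

```bash
python3 - <<'E'
from h import *
plan([522,174,119])
E
```

```text
pos [523.4 175.2 128.5] down [ 0.003 -0.    -1.   ] ydeg 115.3 J [ 1.320e+01  4.100e+00  9.990e+01 -1.000e-01  7.590e+01 -1.021e+02] gap 57.1 t 10.375 F [-0.2  0.5 -1.4]
shift [ 9.5 -0.4 -1.8]
```

Emit:
move_arm --deltas '[[[-4,0,0],0],[[-10,0,0],0],[[-17,0,0],0],[[-24,0,0],0],[[-32,0,0],0],[[-40,0,0],0],[[-50,0,0],0],[[-60,0,0],0],[[-65,0,0],0],[[-65,0,0],0],[[-65,0,0],0]]'

```text
time: 11.75
tool_pos: [522.9, 175.1, 193.1]
tcp_rot: [-35.0, 89.8, -9.6]
ft_force: [-0.4, -0.2, -2.6]
finger_gap: 56.9
```

```bash
python3 - <<'E'
from h import *
s=r.sense()
p,d=r.snapshot('scene');P=pts('scene',d);cv2.imwrite('pics/c3.png',cv2.resize(p[150:320,260:420,::-1],(560,595),interpolation=2))
q,e=r.snapshot('top');P2=pts('top',e);cv2.imwrite('pics/t3.png',q[...,::-1])
# dish: floor colour region by fitting circle to bright/pinkish-white blob, rays onto plane z
def ray(n,u,v,z):
    one=pts(n,np.ones((400,640)));o=np.array(r.get_calibration(n)['position']);a=one[v,u]-o;return o+a*((z-o[2])/a[2])
for n,im,(v0,v1,u0,u1) in(('top',cv2.imread('pics/top0.png'),(190,252,375,435)),('scene',cv2.imread('pics/scene0.png'),(262,318,335,400))):
    hsv=cv2.cvtColor(im,cv2.COLOR_BGR2HSV)[v0:v1,u0:u1];m=((hsv[...,1]<60)&(hsv[...,2]>130)).astype(np.uint8)
    cs=max(cv2.findContours(m,0,2)[0],key=cv2.contourArea)[:,0]
    W=np.array([ray(n,a+u0,b+v0,11)[:2] for a,b in cs]).astype(np.float32)
    print(n,'dish',cv2.fitEllipse(W))
plan([533,-7,195])
E
```

```text
top dish ((530.7608032226562, -8.959218978881836), (98.00294494628906, 99.1011734008789), 50.97011947631836)
scene dish ((528.3068237304688, -13.154203414916992), (97.82597351074219, 98.346923828125), 103.95137023925781)
pos [522.9 175.1 193. ] down [ 0.003 -0.001 -1.   ] ydeg 115.3 J [ 1.320e+01  1.000e+00  9.600e+01 -1.000e-01  8.280e+01 -1.021e+02] gap 57.7 t 11.85 F [-0.2 -0.5 -1. ]
shift [  -1.9 -168.9  -68.8]
```

View pics/c3.png

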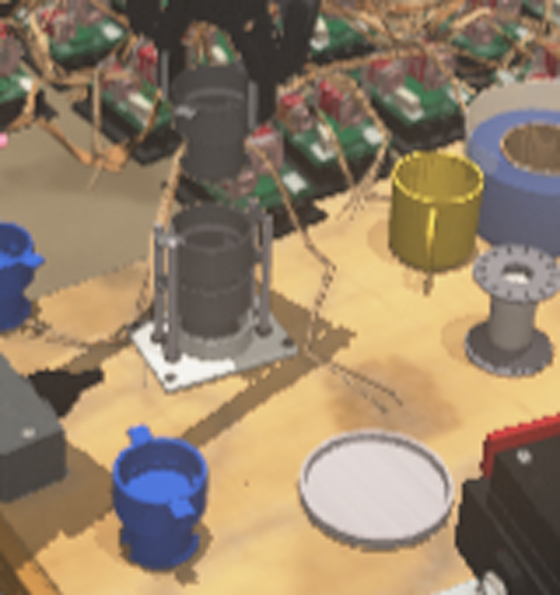

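The top cup hangs free at crop (215,120), and the other two are still down in the fork at (210,265). Nothing else has moved: mug at (435,205), spool at (515,310), dish at (375,490). Both views put the dish at about (530,-10), so I carry the cup there.

Emit:
move_arm --deltas '[[[0,-8,-3],0],[[0,-25,-11],3],[[0,-48,-20],6],[[0,-72,-31],10],[[0,-96,-41],14],[[0,-120,-51],18],[[0,-142,-60],22],[[0,-159,-68],25],[[0,-168,-72],25],[[0,-170,-72.5],25],[[0,-170,-72.5],25],[[0,-170,-72.5],25]]'

```text
time: 13.35
tool_pos: [530.1, -8.9, 193.1]
tcp_rot: [-8.6, 89.9, -8.2]
ft_force: [-0.0, 0.2, -1.5]
finger_gap: 57.4
```

```bash
python3 - <<'E'
from h import *
plan([530,-10,41])
E
```

```text
pos [530.1  -8.9 193.1] down [ 0.002 -0.    -1.   ] ydeg 90.4 J [ -6.5  -2.3  99.4  -0.   82.8 -96.9] gap 57.4 t 13.35 F [-0.   0.2 -1.5]
shift [152.1  -1.   -0.5]
```

Emit:
move_arm --deltas '[[[10,-1,0],0],[[30,-1,0],0],[[55,-1,0],0],[[80,-1,0],0],[[105,-1,0],0],[[125,-1,0],0],[[138,-1,0],0],[[144,-1,0],0],[[145,-1,0],0],[[145,-1,0],0]]'

```text
time: 14.6
tool_pos: [531.1, -10.0, 48.8]
tcp_rot: [-7.5, 89.8, -7.1]
ft_force: [0.1, -0.0, -1.1]
finger_gap: 57.3
```

```bash
python3 - <<'E'
from h import *
plan([530,-10,41])
p,d=r.snapshot('scene');cv2.imwrite('pics/c4.png',cv2.resize(p[200:330,290:430,::-1],(640,594),interpolation=2))
E
```

```text
pos [531.1 -10.   48.8] down [ 0.004 -0.    -1.   ] ydeg 90.4 J [ -6.6   6.4 106.4  -0.   67.  -97. ] gap 57.3 t 14.6 F [ 0.1 -0.  -1.1]
shift [ 7.8  0.  -1.1]
```

View pics/c4.png

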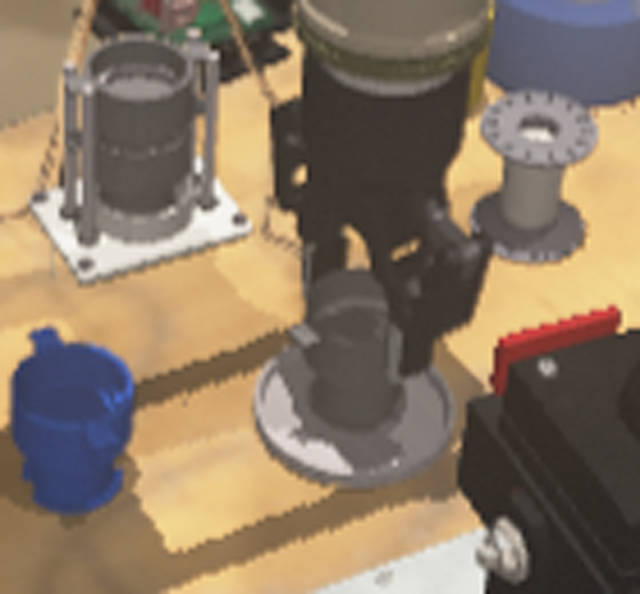

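The cup is over the middle of the dish at crop (355,390) with the foot just above the floor. I lower until contact.

Emit:
move_arm --deltas '[[[2,0,0],0],[[4,0,-0.5],0],[[6,0,-1],0],[[6,0,-1],0]]'

```text
time: 15.15
tool_pos: [529.8, -10.0, 42.6]
tcp_rot: [-7.7, 89.8, -7.3]
ft_force: [0.1, 0.4, -1.5]
finger_gap: 57.0
```

Emit:
move_arm --deltas '[[[1,0,0],0],[[2,0,0],0],[[2,0,0],0]]'

```text
time: 15.52
tool_pos: [530.1, -10.0, 41.1]
tcp_rot: [-7.5, 89.8, -7.1]
ft_force: [-2.2, 0.4, 4.6]
finger_gap: 56.9
```

Emit:
move_arm --deltas '[[[-0.3,0,0],0],[[-0.3,0,0],0],[[-0.3,0,0],0],[[-0.3,0,0],0],[[-0.3,0,0],0],[[-0.3,0,0],0]]' --jaw 1

```text
time: 16.27
tool_pos: [530.1, -10.0, 41.4]
tcp_rot: [-7.7, 89.8, -7.3]
ft_force: [-0.1, -1.1, 1.2]
finger_gap: 85.2
```

Emit:
move_arm --deltas '[[[-3,0,0],0],[[-10,0,0],0],[[-25,0,0],0],[[-45,0,0],0],[[-70,0,0],0],[[-100,0,0],0],[[-130,0,0],0],[[-160,0,0],0],[[-160,0,0],0],[[-160,0,0],0]]'

```text
time: 17.52
tool_pos: [529.3, -9.9, 201.4]
tcp_rot: [-7.4, 89.8, -7.0]
ft_force: [-0.8, -0.0, 0.2]
finger_gap: 85.5
```

```bash
python3 - <<'E'
from h import *
plan([530,-10,41])
p,d=r.snapshot('scene');cv2.imwrite('pics/c5.png',cv2.resize(p[180:330,280:430,::-1],(590,590),interpolation=2))
s=r.sense();w,d=r.snapshot('wrist');P=pts('wrist',d,s).reshape(-1,3)
q=P[(np.hypot(P[:,0]-530,P[:,1]+10)<45)&(P[:,2]>57)&(P[:,2]<75)]
print(len(q),np.percentile(q[:,2],[1,50,99]))
print('fit',np.linalg.lstsq(np.c_[q[:,:2]-[530,-10],np.ones(len(q))],q[:,2],rcond=None)[0],cv2.minAreaRect(q[:,:2].astype(np.float32)))
q=P[(np.hypot(P[:,0]-530,P[:,1]+10)<60)&(P[:,2]>8)&(P[:,2]<14)];print('dish rim',cv2.minEnclosingCircle(q[:,:2].astype(np.float32)))
E
```

```text
pos [529.3  -9.9 201.4] down [ 0.004 -0.    -1.   ] ydeg 90.4 J [ -6.6  -2.8  99.   -0.   83.6 -97. ] gap 85.5 t 17.525 F [-0.8 -0.   0.2]
shift [1.604e+02 0.000e+00 1.000e-01]
1204 [57.35151844 64.44817977 66.13783695]
fit [-1.09816159e-02 -3.47750464e-04  6.38678565e+01] ((529.6727294921875, -10.45159912109375), (57.09963607788086, 73.2299575805664), 55.337257385253906)
dish rim ((529.3827514648438, -10.305916786193848), 49.95319366455078)
```

View pics/c5.png

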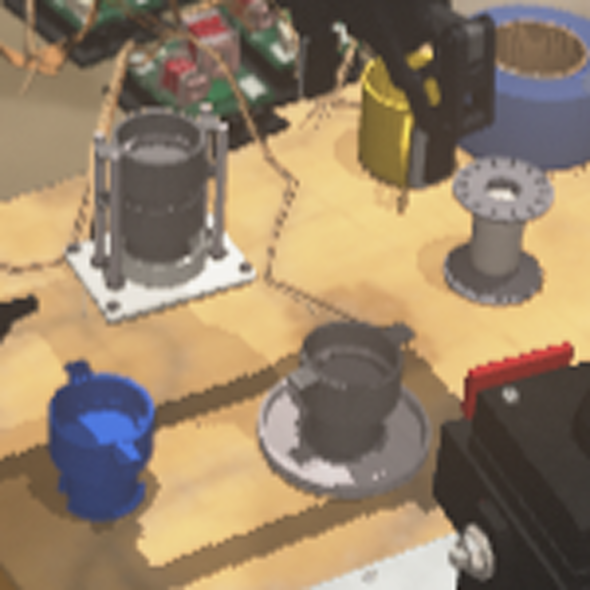

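The cup stands upright in the middle of the dish at crop (350,400), and the nest at (160,190) is down with the rods above its rim. A last check of the second cup's rim height, then hand in.

```bash
python3 - <<'E'
from h import *
_,d=r.snapshot('scene');P=pts('scene',d).reshape(-1,3)
q=P[(np.hypot(P[:,0]-521,P[:,1]-173)<30)&(P[:,2]>60)];z=np.percentile(q[:,2],[95,99]);print('mid rim z',z)
k=q[q[:,2]>z[1]-5];print(cv2.minAreaRect(k[:,:2].astype(np.float32))[0])
print(r.hand_in())
E
```

```text
mid rim z [105.03804578 106.21883037]
(520.5527954101562, 171.89987182617188)
the job is handed in; nothing more can be done
None
```

The top cup now stands upright in the dish, the other two are still fully down in the stand, and the job is handed in at about 18 s. No verdict was reported.

- **Release:** I gripped the collar across its diameter and raised the cup until the pull was about 3.7 N, which meant all three cups were hanging. I then turned it counter-clockwise. After about 40° the pull fell to about 1.5 N, the weight of one cup, so the catch had let go. I turned about 3° more, lifted it out and set it down; it touched down at 4.6 N.
- **Top cup:** its axis is within about 1 mm of the dish centre. The rim is at about 66 mm, as it should be standing on the dish floor, and the tilt is about 0.01 rad.
- **Other cups:** the second cup's rim is at about 106 mm, the height for fully down. Its position in plan agrees with the first measurement to about 3 mm from the fixed camera. The lowest cup was only seen in the picture, sitting down in the fork.
- **Bystanders:** the spool and mug look unmoved in the last picture; I did not measure them.

The two fixed cameras disagreed by about 4 mm on the dish position, so I aimed between them, and the wrist camera then confirmed that spot. No check failed.

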